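# Fit the stop collar and raise the optics post

## Task

Slip the larger of the two loose collars over the upright steel post so that it lies flat on top of the post holder, and let go of it. Then grip the post above the collar, pull it straight up without jamming until the groove round it has just come fully clear of the collar (by no more than a centimetre), and finish while still holding it there, its lower part still in the holder. Leave the holder standing where it is and do not disturb the small collar, the vial or the beaker.

Things in the scene. Friction and masses are not known exactly. Their poses are not given: they have to be found in the camera images.
- holder: Loose post holder on the bench, 0.9 kg: round dark steel foot 74 mm across, 10 mm thick, with an aluminium barrel 36 mm across, its top (mouth of the bore) 70 mm above the bench. Vertical bore 15.2 mm wide, 60 mm deep. A slack thumbscrew sticks out to 34 mm from the axis on the body's -x side, 48 mm above the bench. Origin: centre of the underside; z up along the bore.
- post: Loose round steel post, 14 mm across, 112 mm long, 0.12 kg, in the holder's bore (0.6 mm play all round). At the start its lower end rests on the bore floor, 10 mm above the bench; its top is 122 mm above the bench (38 mm above the collar once fitted). It drops back if released. Groove (dark ring) 44 to 48 mm above its lower end, hidden at the start. Origin: centre of lower end; z up its axis.
- groove (a point): Lower edge of the post's groove, on the post's axis 44 mm above its lower end. It comes level with the top of the fitted collar when the post has been raised 30 mm.
- collar: The larger loose collar, lying flat: aluminium ring, outside 40 mm, hole 20 mm (fits over the post with 3 mm play all round), 14 mm high, 0.04 kg. Origin: centre of the underside; z along the hole.
- small_collar: The smaller loose collar, lying flat: aluminium ring, outside 28 mm, hole 10 mm (too small for the post), 14 mm high. Not wanted; leave it. It and the larger collar may change places. Origin: centre of the underside.
- vial: Glass vial with a white cap, upright, 28 mm across, 65 mm high, a bystander. Origin: centre of the underside.
- beaker: Small glass beaker, upright, 44 mm across, 57 mm high, a bystander. Origin: centre of the underside.

How it is judged:
By the outcome, as a careful person would: the job done as asked, in the order asked, and still so for the second after the job is handed in, while the arm keeps its last pose, push and grip.
It also fails if it takes over 54 s, if anything falls off the work surface, if the arm or the gripper's body presses on something with over 40 N, if the wrist force passes 120 N, or if a joint passes its speed limit or range.

## Robot

A 7-joint arm with a two-finger parallel gripper is mounted at the origin on a cart in front of the work surface, level with it; the furniture and walls round the work are solid. World frame = base frame: x ahead of the robot, y to its left, z up, the work surface at z = 0. Lengths are in m, angles in rad, forces in N, time in s.
With the tool pointing down it reaches from about 0.35 to 0.9 m from the base axis. Payload 8.1 kg.
Tool frame: the origin (TCP) lies at the very end of the fingers, on their centre line; the grasp point (between the pads) lies 19 mm behind it (arm.tcp_to_grasp is the z of the grasp point in the tool frame, in m); z points along the fingers, y is the line along which they close (so a half turn about z gives the same grasp; the last joint's range is limited). The gripper opens to 92 mm and grips with 3 to 60 N. Pads are 19 mm wide; open, the fingers measure 130 mm over their backs; the gripper's body (75 mm by 190 mm) begins 47 mm behind the grasp point.
Start: joints at [-1.422, 0.434, 0.025, 1.573, -0.012, 1.134, -0.075], TCP at [0.156, 0.605, 0.227] pointing down, gripper open.
Joint ranges: [-2.62, 2.62], [-0.44, 2.09], [-1.27, 1.32], [0.08, 2.57], [-1.32, 4.46], [0.12, 2], [-2.74, 2.74]. Speed limits (rad/s): [2.22, 2.22, 3.01, 3.01, 3.14, 3.14, 3.14].

## Interface

Orientations are given as a rotation vector (axis times angle).
In Python, from cell import readout, vision, sign_off, arm gives the robot as it stands. The module is installed in compiled form; this text tells all that it offers.
- The arm moves only by the shell command python3 -m creep 'ROWS' [FORCE]. ROWS is JSON, a list of rows, each a list of 5 numbers: the shift along the tool's x, y, z in units of 4 cm (1.0 is 4 cm), then the turn about the tool's z in units of 4 degrees (1.0 is 4 degrees), then the opening, from 0 (shut) to 1 (fully open). A call has 1 to 12 rows; each row shifts and turns the commanded pose from where the row before left it, along the tool's axes as they then stand; what a row does not reach is not made up. A row lasts 1/8 s, in which the tool goes at most 62.5 mm and 10.7 degrees, less where a joint would pass 70% of its speed; a pose out of reach is approached as far as the arm can. A call with a number of a shift or a turn outside -1 to 1 is refused whole. A call with a gripper value outside its range is refused whole. The fingers move at their own pace and stop on an object; FORCE is the grip in N (left out, the last holds). Time passes only in rows, so rows that do not move let the fingers close. It gives the time, the measured TCP pose, the force, the opening and the grip force at its end, in the units of the state.
- readout.observe(): the state, without advancing time (a new reading comes with each control period).
- vision.get_image(name): name is "scene" or "top" or "wrist"; returns a dict with "pixels" (384x512x3 uint8, blue, green, red), "z_map" (384x512 float32, m along the optical axis (not along the pixel's ray), 0 where there is no reading), "camera_matrix" (3x3 intrinsics, pixels), "k1" (the pictures are not rectified: a ray, as slopes to the right and down, at radius r is drawn at 1 + k1 r^2 times it, then the intrinsics apply), "position" and "rotation" of the camera in the world. Camera axes: x right, y up, looking along -z (the intrinsics and any distortion apply to the point x, -y, -z); pixel columns grow to the right and rows downward; lengths in m; the calibration is good to about 2 mm. A picture is of the moment at which its call begins.
- sign_off(): hands the job in; it is judged then, once.
The state is a dict: "clock": time; "joints": joint angles; "dq": joint speeds; "joint_efforts": joint torques, N m; "position": TCP position; "ee_rot": TCP orientation; "force": force on the tool from outside, world axes, zero at the start; "ft_torque": the same for the moment, N m; "width": opening from 0.0 (shut) to 1.0 (fully open); "gripper_force": force on a finger pad.
Only numpy, scipy, OpenCV 4.12 (cv2) and the standard library are available. Lean on these libraries where they do the work, as an engineer would, in place of code of your own. Each camera call takes 0.05 s, during which the arm holds its last target. There are 200 camera calls.

## Working session

There is one attempt and no reset: what is moved stays moved. The work goes in short steps, Python scripts to look and compute and a shell command to move; the robot and the scene stay as the last step left them, time stands still between calls to the robot, and variables do not carry over. Pictures are saved under pics/ and viewed, at most 10 in all, crops included, and the job is handed in when it is done.

```bash
mkdir -p pics; cat > h.py <<'E'
import numpy as np, cv2
from cell import readout, vision, sign_off, arm
def ray(im,u,v):
    K=np.array(im["camera_matrix"]);d=np.array([(u-K[0,2])/K[0,0],(v-K[1,2])/K[1,1]])
    s=d.copy()
    for _ in range(20): s=d/(1+im["k1"]*(s@s))
    return np.array(im["rotation"])@np.array([s[0],-s[1],-1.0])
def onplane(im,u,v,z):
    r=ray(im,u,v);p=np.array(im["position"]);return p+r*(z-p[2])/r[2]
def depth(im,u,v):
    return np.array(im["position"])+ray(im,u,v)*float(im["z_map"][int(v),int(u)])
def proj(im,P):
    c=np.array(im["rotation"]).T@(np.array(P)-im["position"]);s=np.array([c[0],-c[1]])/-c[2]
    s=s*(1+im["k1"]*(s@s));K=np.array(im["camera_matrix"]);return s*[K[0,0],K[1,1]]+[K[0,2],K[1,2]]
E
python3 - <<'E'
from h import *
import pickle
a=[]
for n in("top","scene"):
    im=vision.get_image(n);pickle.dump(im,open(n+"0.pkl","wb"));cv2.imwrite(f"pics/{n}0.png",im["pixels"]);print(n,im["position"],np.round(im["rotation"],3).tolist(),im["k1"],im["camera_matrix"])
    a.append(im["pixels"])
s=readout.observe();print(s)
print(arm.tcp_to_grasp)
E
```

```text
top [ 0.40132877 -0.0255535   0.94939528] [0.082, -0.099, -1.56] -0.06709609431615263 [[370.54019127   0.         259.83700294]
 [  0.         370.54019127 185.67218442]
 [  0.           0.           1.        ]]
scene [-0.01590422 -0.45192611  0.57469314] [0.869, -0.408, -0.803] 0.019482985941366555 [[389.40373301   0.         256.82674347]
 [  0.         389.40373301 191.65194195]
 [  0.           0.           1.        ]]
{'clock': 0.1, 'joints': array([-1.42161491,  0.43517056,  0.02497716,  1.57397245, -0.01156044,
        1.13400543, -0.07511026]), 'dq': array([ 2.87573148e-05, -1.86336037e-03,  1.21236859e-03, -3.64061714e-03,
        6.24491548e-04,  8.72075977e-04, -1.11446362e-03]), 'joint_efforts': array([ 2.19588270e-03, -6.69132257e+01,  9.87598300e-01, -3.15151477e+01,
       -6.05030917e-02,  3.74304014e-02,  1.36662688e-04]), 'position': array([0.15566054, 0.60484759, 0.22602581]), 'ee_rot': array([-3.94554505e-01, -3.11670588e+00,  2.21766732e-03]), 'force': array([-0.61658323,  0.59683146,  0.86016639]), 'ft_torque': array([-0.03191723, -0.00841198, -0.0192042 ]), 'gripper_force': 0.0, 'width': 1.0035964330319171}
-0.0188
```

View pics/top0.png

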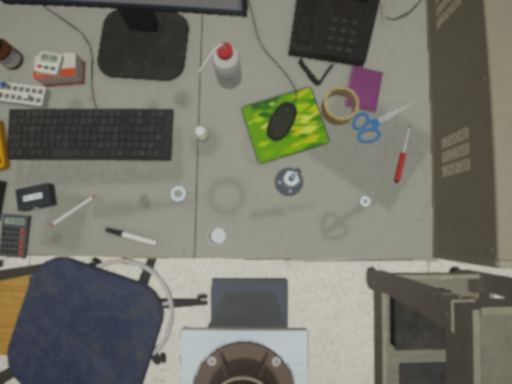

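View pics/scene0.png

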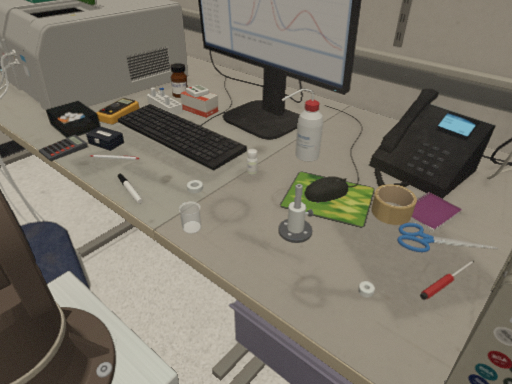

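The top view shows the large collar at (178,194), small collar (365,201), holder and post (289,181), vial (201,132), beaker (218,236). The scene view agrees: collar (195,185), post (297,190).

```bash
sed -i 's/np.array(im\["rotation"\])/R(im)/g' h.py; sed -i '2a from scipy.spatial.transform import Rotation\ndef R(im): return Rotation.from_rotvec(im["rotation"]).as_matrix()' h.py
python3 - <<'E'
from h import *
import pickle
top=pickle.load(open("top0.pkl","rb"));sc=pickle.load(open("scene0.pkl","rb"))
def blob(im,u,v,w,th):
    g=im["pixels"][v-w:v+w,u-w:u+w].min(2); m=(g>th).astype(np.uint8)
    cs,_=cv2.findContours(m,cv2.RETR_EXTERNAL,cv2.CHAIN_APPROX_NONE);c=max(cs,key=cv2.contourArea)
    (x,y),r=cv2.minEnclosingCircle(c);return x+u-w,y+v-w,r
for n,im,u,v,w,z in(("collar",top,178,194,14,.014),("small",top,365,201,12,.014),("vial",top,201,132,12,.065),("beaker",top,218,236,14,.057),("collar s",sc,195,185,13,.014),("small s",sc,367,289,13,.014)):
    g=im["pixels"][v-w:v+w,u-w:u+w].min(2); th=(float(np.median(g))+float(np.percentile(g,97)))/2
    x,y,r=blob(im,u,v,w,th);P=onplane(im,x,y,z);print(n,th,np.round([x,y,r],1),"P",P.round(4),"diam",2*r*(im["position"][2]-z)/370)
for n,im,u,v in(("top",top,178,194),("t",top,289,181)):
    print(np.round([depth(im,u+i,v+j)[2] for j in(-6,-3,0,3,6) for i in (-6,-3,0,3,6)],3).reshape(5,5))
a=cv2.resize(top["pixels"][160:210,265:315],(390,390),interpolation=2)
b=cv2.resize(sc["pixels"][175:245,265:335],(390,390),interpolation=2)
cv2.imwrite("pics/crop1.png",np.hstack([a,b]))
E
```

```text
collar 156.5 [177.7 192.9   8. ] P [0.4891 0.1733 0.014 ] diam 0.04027792418451487
small 156.5 [364.8 200.8   5.4] P [ 0.4736 -0.3031  0.014 ] diam 0.027070382601525136
vial 160.0 [199.6 130.4   4.7] P [0.6385 0.1141 0.065 ] diam 0.022236272686369823
beaker 162.0 [218.5 235.4   7.8] P [0.3842 0.0632 0.057 ] diam 0.03755009375028313
collar s 152.0 [194.  184.    7.3] P [0.4859 0.1716 0.014 ] diam 0.022064669107920515
small s 151.0 [366.9 285.8   7.4] P [ 0.4731 -0.305   0.014 ] diam 0.022548249861307178
[[-0.001  0.014  0.014  0.015  0.013]
 [ 0.015  0.014 -0.     0.003  0.016]
 [ 0.017  0.007  0.002 -0.     0.014]
 [ 0.015  0.017 -0.001  0.016  0.014]
 [-0.     0.013  0.015  0.014  0.001]]
[[0.012 0.07  0.088 0.12  0.124]
 [0.065 0.07  0.09  0.116 0.068]
 [0.052 0.07  0.068 0.072 0.069]
 [0.022 0.061 0.071 0.069 0.041]
 [0.008 0.017 0.029 0.01  0.011]]
```

View pics/crop1.png

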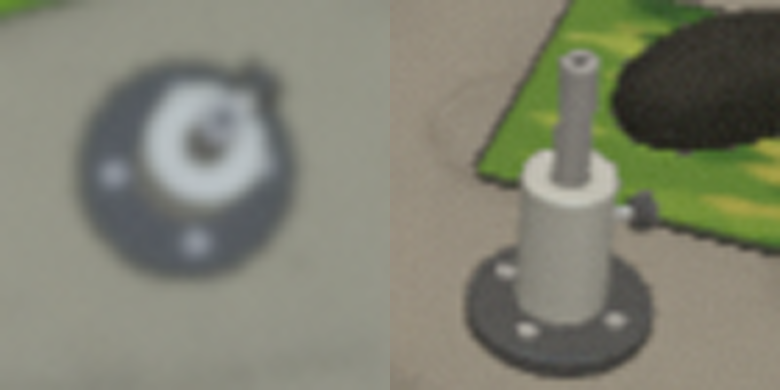

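The crop shows the foot centred at about top pixel (289,181.5), the post tip at (293.5,175), and the thumbscrew pointing up and right.

```bash
cat >> h.py <<'E'
def togo(target):
    s=readout.observe();M=Rotation.from_rotvec(s["ee_rot"]).as_matrix()
    return M.T@(np.array(target)-s["position"])/.04, M
E
python3 - <<'E'
from h import *
import pickle
top=pickle.load(open("top0.pkl","rb"));sc=pickle.load(open("scene0.pkl","rb"))
print("foot",onplane(top,289,181.5,.01),"mouth",onplane(top,265+207/7.8,160+143/7.8,.07),"post top",onplane(top,265+222/7.8,160+118/7.8,.122))
print("scene: post top",onplane(sc,265+(580-390)/5.57,175+62/5.57,.122),"foot",onplane(sc,265+(559-390)/5.57,175+300/5.57,.01))
d,M=togo([.488,.173,.15]);print(d,M.round(3).tolist())
E
```

```text
foot [ 0.52167208 -0.10958274  0.01      ] mouth [ 0.52170353 -0.11031921  0.07      ] post top [ 0.52193748 -0.10967105  0.122     ]
scene: post top [ 0.51989682 -0.11261559  0.122     ] foot [ 0.51789704 -0.11355678  0.01      ]
[-10.73640638  -8.3825169    1.91418375] [[-0.968, 0.249, -0.0], [0.249, 0.968, -0.001], [-0.0, -0.001, -1.0]]
```

```bash
python3 -m creep '[[-0.8,-0.6,0,0,1],[-0.9,-0.7,0.1,0,1],[-0.9,-0.7,0.2,0,1],[-0.9,-0.7,0.2,0,1],[-0.9,-0.7,0.2,0,1],[-0.9,-0.7,0.2,0,1],[-0.9,-0.7,0.2,0,1],[-0.9,-0.7,0.2,0,1],[-0.9,-0.7,0.2,0,1],[-0.9,-0.7,0.2,0,1],[-0.9,-0.7,0.1,0,1],[-0.9,-0.7,0,0,1]]'
python3 -m creep '[[0,0,0,0,1],[0,0,0,0,1]]'
python3 - <<'E'
from h import *
print(togo([.489,.173,.15])[0],readout.observe()["position"])
im=vision.get_image("wrist");import pickle;pickle.dump(im,open("w1.pkl","wb"));cv2.imwrite("pics/w1.png",im["pixels"]);print(im["position"],proj(im,[.489,.173,.014]))
E
```

```text
clock: 1.6
position: [0.4878, 0.1757, 0.1542]
ee_rot: [-0.394, -3.116, 0.001]
force: [-0.1, 1.1, -0.6]
width: 1.001
gripper_force: 0.0
clock: 1.85
position: [0.487, 0.1774, 0.1545]
ee_rot: [-0.395, -3.116, -0.0]
force: [-1.0, 0.1, 0.0]
width: 1.001
gripper_force: 0.0
[-0.07624666 -0.09504825  0.11126512] [0.48699807 0.17744168 0.15445286]
[0.41312424 0.1974232  0.31304542] [254.08086249 186.46634032]
```

View pics/w1.png

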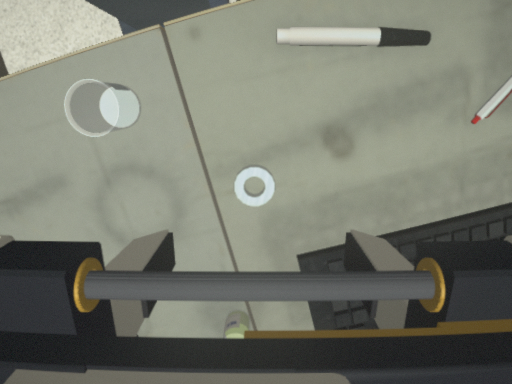

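The wrist view shows the collar ring centred at about (254.5,186.5), within half a pixel of where (0.489, 0.173, 0.014) projects. The location is confirmed, so I descend.

```bash
python3 -m creep '[[-0.04,-0.05,0.4,0,1],[-0.04,-0.05,0.6,0,1],[0,0,0.8,0,1],[0,0,0.8,0,1],[0,0,0.6,0,1],[0,0,0.4,0,1],[0,0,0.15,0,1],[0,0,0,0,1],[0,0,0,0,1]]'
python3 - <<'E'
from h import *
print(togo([.489,.173,.0035])[0])
E
```

```text
clock: 3.02
position: [0.4901, 0.1727, 0.0054]
ee_rot: [0.394, 3.116, 0.001]
force: [-0.4, -0.3, 0.5]
width: 1.001
gripper_force: 0.0
[ 2.91457729e-02 -3.17568921e-05  4.81789610e-02]
```

```bash
python3 -m creep '[[0.02,0,0.04,0,1],[0,0,0,0,0.5],[0,0,0,0,0.3],[0,0,0,0,0.3],[0,0,0,0,0.3],[0,0,0,0,0.3],[0,0,0,0,0.3],[0,0,0,0,0.3]]' 15
python3 -m creep '[[0,0,-0.3,0,0.3],[0,0,-0.8,0,0.3],[0,0,-1,0,0.3],[0,0,-1,0,0.3],[0,0,-0.9,0,0.3],[0,0,-0.1,0,0.3],[0,0,0,0,0.3]]'
python3 - <<'E'
from h import *
d,M=togo([.5217,-.1105,.165]);print(d)
E
```

```text
clock: 4.03
position: [0.4888, 0.1727, 0.0031]
ee_rot: [0.395, 3.117, 0.0]
force: [0.1, -0.0, -0.4]
width: 0.429
gripper_force: 15.0
clock: 4.9
position: [0.4886, 0.1726, 0.1673]
ee_rot: [0.394, 3.117, 0.001]
force: [-0.9, -0.0, -0.1]
width: 0.43
gripper_force: 15.0
[-2.56536718 -6.64859329  0.05501201]
```

```bash
python3 -m creep '[[-0.3,-0.5,0,0,0.3],[-0.5,-0.8,0,0,0.3],[-0.5,-0.8,0,0,0.3],[-0.5,-0.8,0,0,0.3],[-0.5,-0.8,0,0,0.3],[-0.5,-0.8,0,0,0.3],[-0.5,-0.8,0,0,0.3],[-0.4,-0.8,0,0,0.3],[-0.3,-0.45,0,0,0.3],[-0.3,-0.1,0,0,0.3],[0,0,0,0,0.3],[0,0,0,0,0.3]]'
python3 - <<'E'
from h import *
im=vision.get_image("wrist");import pickle;pickle.dump(im,open("w2.pkl","wb"));cv2.imwrite("pics/w2.png",im["pixels"]);print(im["position"],proj(im,[.5217,-.1103,.07]),proj(im,[.5217,-.1103,.122]),proj(im,[.5217,-.1103,.01]),togo([.5217,-.1105,.165])[0])
E
```

```text
clock: 6.4
position: [0.5891, -0.1261, 0.1668]
ee_rot: [-0.391, -3.116, -0.001]
force: [0.4, 0.2, -1.1]
width: 0.429
gripper_force: 15.0
[ 0.5151178  -0.10638906  0.3254178 ] [255.96620556 110.09079299] [255.2524219  112.59315024] [256.49910194 108.22316781] [ 1.7273259  -0.03495479  0.05041999]
```

View pics/w2.png

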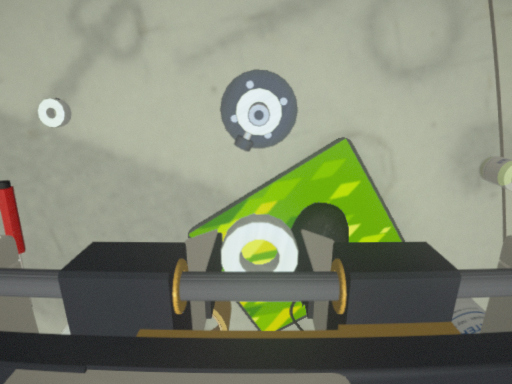

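The holder and post appear at about (259,110)/(259,114), 3 px right of the prediction, and the held collar is at about (260,252). I'll measure both properly.

```bash
python3 - <<'E'
from h import *
import pickle
im=pickle.load(open("w2.pkl","rb"));p=im["pixels"];g=p.max(2)
s=readout.observe();M=Rotation.from_rotvec(s["ee_rot"]).as_matrix()
def fit(m,off,z,name):
    c=max(cv2.findContours(m.astype(np.uint8),cv2.RETR_EXTERNAL,cv2.CHAIN_APPROX_NONE)[0],key=cv2.contourArea)
    (x,y),ax,_=cv2.fitEllipse(cv2.convexHull(c));x+=off[0];y+=off[1];P=onplane(im,x,y,z)
    print(name,round(x,1),round(y,1),np.round(ax,1),P.round(4),"tool frame mm",(M.T@(P-s["position"])*1000).round(2))
fit(g[60:160,210:310]<105,(210,60),.01,"foot+screw")
fit(p.min(2)[85:138,232:285]>170,(232,85),.07,"mouth")
q=p.min(2)[100:130,245:275]; fit((q<165),(245,100),.122,"post")
# collar hole held: white ring seen
sat=(p.max(2).astype(int)-p.min(2))
m=(sat<40)&(p.min(2)>165); fit(m[205:300,215:305],(215,205),s["position"][2]+.011,"held collar")
a=p[80:145,225:290];b=p[200:290,215:305]
cv2.imwrite("pics/c2.png",np.hstack([cv2.resize(a,(390,390),interpolation=2),cv2.resize(b,(390,390),interpolation=2)]))
E
```

```text
foot+screw 238.2 139.1 [ 6.9 10.5] [ 0.5455 -0.1347  0.01  ] tool frame mm [ 39.94 -19.06 156.99]
mouth 258.0 113.5 [47.3 56. ] [ 0.5246 -0.1094  0.07  ] tool frame mm [66.54  0.3  97.02]
post 258.3 114.7 [ 9.8 10. ] [ 0.5234 -0.1088  0.122 ] tool frame mm [67.86  0.64 45.02]
held collar 259.0 255.0 [67.1 76.4] [ 0.5877 -0.1248  0.178 ] tool frame mm [  1.57   1.08 -11.  ]
```

View pics/c2.png

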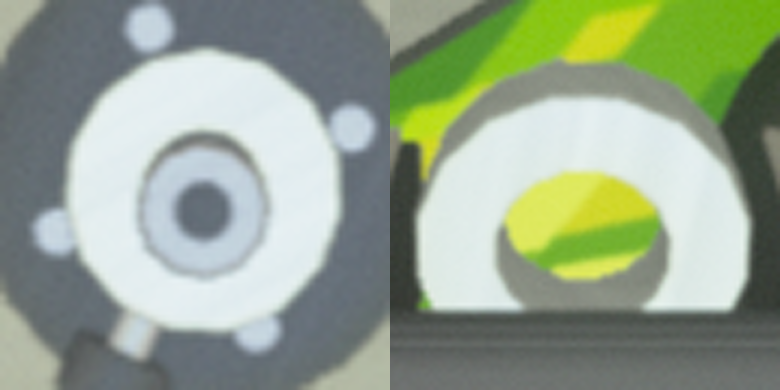

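```bash
python3 - <<'E'
from h import *
import pickle
im=pickle.load(open("w2.pkl","rb"))
s=readout.observe();M=Rotation.from_rotvec(s["ee_rot"]).as_matrix()
z=s["position"][2]+.011
for n,u,v,h in(("outer edge x=20",259.5,222.4,z),("hole edge x=10",259.5,239.7,z),("left y",221.5,255,z),("right y",298.1,255,z),("mouth",258.9,111.7,.07),("post",258.9,115,.122)):
    P=onplane(im,u,v,h);print(n,P.round(4),(M.T@(P-s["position"])*1000).round(2))
print(s["position"])
E
```

```text
outer edge x=20 [ 0.5708 -0.1202  0.178 ] [ 19.15   1.31 -10.99]
hole edge x=10 [ 0.5797 -0.1225  0.178 ] [  9.98   1.32 -10.99]
left y [ 0.5831 -0.1431  0.178 ] [  1.55 -17.82 -11.01]
right y [ 0.5926 -0.1057  0.178 ] [  1.54  20.78 -10.99]
mouth [ 0.5234 -0.1084  0.07  ] [67.88  0.99 97.02]
post [ 0.5237 -0.1085  0.122 ] [67.67  1.   45.02]
[ 0.5889921  -0.1262395   0.16697783]
```

```bash
python3 -m creep '[[0.3,0,0,0,0.3],[0.5,-0.01,0,0,0.3],[0.5,0,0,0,0.3],[0.3,0,0,0,0.3],[0.1,0,0,0,0.3],[0,0,0,0,0.3],[0,0,0,0,0.3]]'
python3 - <<'E'
from h import *
print(togo([.5231,-.1096,.0735])[0])
s=readout.observe();M=Rotation.from_rotvec(s["ee_rot"]).as_matrix();print((np.array([.5889921,-.1262395,.167])+M@[.068,-.0004,0])[:2],s["position"])
E
```

```text
clock: 7.32
position: [0.5237, -0.1114, 0.1672]
ee_rot: [0.395, 3.116, -0.0]
force: [0.1, 0.7, -0.6]
width: 0.431
gripper_force: 15.0
[0.0272884  0.03971862 2.34172015]
[ 0.52303793 -0.10968034] [ 0.52371616 -0.11139466  0.16716942]
```

```bash
python3 -m creep '[[0.02,0.03,0,0,0.3],[0,0,0,0,0.3],[0,0,0.3,0,0.3],[0,0,0.4,0,0.3],[0,0,0.3,0,0.3],[0,0,0.2,0,0.3],[0,0,0,0,0.3]]'
python3 - <<'E'
from h import *
print(togo([.5231,-.1097,.0735])[0],readout.observe()["force"])
E
```

```text
clock: 8.2
position: [0.5222, -0.1099, 0.1184]
ee_rot: [-0.395, -3.115, 0.0]
force: [0.4, 0.4, -1.1]
width: 0.434
gripper_force: 15.0
[-0.02146162  0.0110285   1.12126407] [ 0.44777944  0.41114097 -1.09682659]
```

```bash
python3 -m creep '[[0,0,0.3,0,0.3],[0,0,0.3,0,0.3],[0,0,0.25,0,0.3],[0,0,0.1,0,0.3],[0,0,0.05,0,0.3],[0,0,0,0,0.3]]'
python3 -m creep '[[0,0,0.03,0,0.3],[0,0,0.03,0,0.3],[0,0,0.03,0,0.3],[0,0,0,0,0.3]]'
```

```text
clock: 8.95
position: [0.5228, -0.1099, 0.0792]
ee_rot: [0.395, 3.117, 0.0]
force: [0.6, 0.2, 0.8]
width: 0.427
gripper_force: 15.0
clock: 9.45
position: [0.5226, -0.1099, 0.0754]
ee_rot: [-0.395, -3.117, -0.0]
force: [-0.5, 0.2, -0.3]
width: 0.432
gripper_force: 15.0
```

```bash
python3 -m creep '[[0,0,0.03,0,0.3],[0,0,0,0,0.3]]'; python3 -m creep '[[0,0,0.02,0,0.3],[0,0,0,0,0.3]]'; python3 -m creep '[[0,0,0.02,0,0.3],[0,0,0,0,0.3]]'
```

```text
clock: 9.7
position: [0.5226, -0.1099, 0.0742]
ee_rot: [-0.395, -3.117, -0.0]
force: [-0.3, -0.3, -0.4]
width: 0.426
gripper_force: 15.0
clock: 9.95
position: [0.5226, -0.1099, 0.0735]
ee_rot: [-0.394, -3.117, -0.0]
force: [-0.6, -0.5, 0.2]
width: 0.43
gripper_force: 15.0
clock: 10.2
position: [0.5228, -0.1099, 0.0731]
ee_rot: [0.395, 3.116, 0.0]
force: [-1.5, 0.2, 5.0]
width: 0.43
gripper_force: 15.0
```

```bash
python3 -m creep '[[0,0,-0.01,0,0.6],[0,0,0,0,0.8],[0,0,0,0,0.8],[0,0,0,0,0.8],[0,0,-0.3,0,0.8],[0,0,-0.6,0,0.8],[0,0,-0.8,0,0.8],[0,0,-0.6,0,0.8],[-0.3,0,-0.1,0,0.8],[-0.6,0,0,0,0.8],[-0.5,0,0,0,0.8],[-0.3,0,0,0,0.8]]'
python3 -m creep '[[0,0,0,0,0.8],[0,0,0,0,0.8],[0,0,0,0,0.8]]'
python3 - <<'E'
from h import *
im=vision.get_image("wrist");import pickle;pickle.dump((im,readout.observe()),open("w3.pkl","wb"))
p=im["pixels"];print(proj(im,[.523,-.1096,.122]),readout.observe()["position"])
a=cv2.resize(p[70:150,215:295],(400,400),interpolation=2);b=cv2.resize(p[200:300,130:380],(400*1,160))
cv2.imwrite("pics/c3.png",np.vstack([a,b]))
E
```

```text
clock: 11.7
position: [0.5895, -0.1271, 0.1685]
ee_rot: [-0.394, -3.116, 0.0]
force: [-0.5, 0.0, 0.1]
width: 0.798
gripper_force: 0.0
clock: 12.08
position: [0.5879, -0.1267, 0.1691]
ee_rot: [-0.394, -3.116, -0.0]
force: [-0.1, 0.6, 0.0]
width: 0.802
gripper_force: 0.0
[258.14102091 115.71176212] [ 0.58804753 -0.12671984  0.16920242]
```

View pics/c3.png

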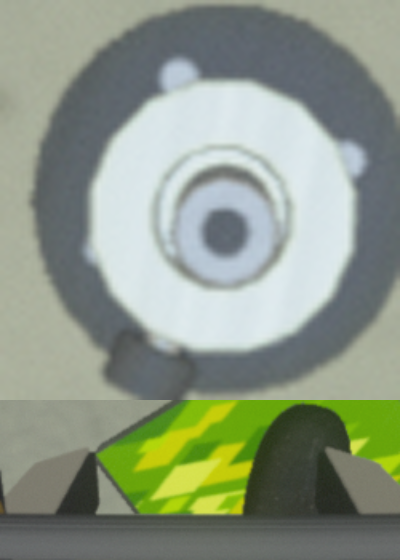

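The collar lies flat round the post (post tip at about (260.2,115.7)), and the finger tips are at columns 190.6 and 330.

```bash
python3 - <<'E'
from h import *
import pickle
im,s=pickle.load(open("w3.pkl","rb"));M=Rotation.from_rotvec(s["ee_rot"]).as_matrix()
for n,u,v,h in(("post",260.2,115.7,.122),("collar",259.6,70+215/5,.084),("fl",190.6,233,s["position"][2]),("fr",330,231,s["position"][2])):
    P=onplane(im,u,v,h);print(n,P.round(4),(M.T@(P-s["position"])*1000).round(2))
print(s["position"],togo([.523,-.1096,.0915])[0]*40)
E
```

```text
post [ 0.5233 -0.1084  0.122 ] [67.26  1.64 47.22]
collar [ 0.523  -0.1086  0.084 ] [67.45  1.33 85.22]
fl [ 0.5706 -0.1588  0.1692] [  8.87 -35.42  -0.  ]
fr [ 0.588  -0.0869  0.1692] [1.002e+01 3.854e+01 1.000e-02]
[ 0.58804753 -0.12671984  0.16920242] [67.24380018  0.35641406 77.7179577 ]
```

```bash
python3 -m creep '[[0.3,0,0,0,0.8],[0.5,0,0,0,0.8],[0.5,0,0,0,0.8],[0.3,0,0,0,0.8],[0.09,0,0.3,0,0.8],[0,0,0.6,0,0.8],[0,0,0.6,0,0.8],[0,0,0.3,0,0.8],[0,0,0.1,0,0.8],[0,0,0,0,0.8],[0,0,0,0,0.8]]'
python3 - <<'E'
from h import *
print(togo([.5227,-.1099,.0915])[0])
E
```

```text
clock: 13.5
position: [0.5236, -0.1101, 0.0938]
ee_rot: [0.395, 3.115, 0.0]
force: [-0.4, -0.4, 0.3]
width: 0.797
gripper_force: 0.0
[ 0.024365   -0.00025239  0.05726845]
```

```bash
python3 -m creep '[[0.02,0,0.05,0,0.5],[0,0,0,0,0.3],[0,0,0,0,0.22],[0,0,0,0,0.22],[0,0,0,0,0.22]]' 4
python3 -m creep '[[0,0,0,0,0.18],[0,0,0,0,0.16],[0,0,0,0,0.16]]'
```

```text
clock: 14.12
position: [0.5223, -0.1098, 0.0912]
ee_rot: [0.395, 3.117, 0.0]
force: [0.6, 0.6, 0.3]
width: 0.311
gripper_force: 0.0
clock: 14.5
position: [0.5223, -0.1098, 0.0911]
ee_rot: [-0.395, -3.117, -0.0]
force: [0.1, 0.2, -0.1]
width: 0.158
gripper_force: 0.0
```

```bash
python3 -m creep '[[0,0,0,0,0.14],[0,0,0,0,0.12],[0,0,0,0,0.1]]'; python3 - <<'E'
from h import *
print(togo([.5227,-.1099,.0915])[0]*40,readout.observe()["force"],readout.observe()["ft_torque"])
E
```

```text
clock: 14.88
position: [0.5223, -0.1097, 0.0911]
ee_rot: [0.394, 3.117, 0.0]
force: [-0.1, 0.3, 0.2]
width: 0.153
gripper_force: 4.0
[-0.43413191 -0.05206004 -0.38786813] [-0.11086185  0.31698272  0.20046509] [ 0.1172558  -0.04549267  0.04056829]
```

```bash
python3 -m creep '[[0,0,0,0,0.1],[0,0,0,0,0.1],[0,0,-0.05,0,0.1],[0,0,-0.1,0,0.1],[0,0,-0.1,0,0.1],[0,0,0,0,0.1]]' 20; python3 -m creep '[[0,0,-0.1,0,0.1],[0,0,-0.1,0,0.1],[0,0,-0.1,0,0.1],[0,0,-0.1,0,0.1],[0,0,-0.1,0,0.1],[0,0,-0.05,0,0.1],[0,0,0,0,0.1],[0,0,0,0,0.1]]'
```

```text
clock: 15.62
position: [0.5225, -0.1099, 0.1016]
ee_rot: [0.395, 3.116, 0.0]
force: [-0.0, 0.1, -0.7]
width: 0.146
gripper_force: 20.0
clock: 16.62
position: [0.5222, -0.1098, 0.123]
ee_rot: [-0.395, -3.117, -0.0]
force: [-0.5, 0.5, -1.5]
width: 0.15
gripper_force: 20.0
```

```bash
python3 -m creep '[[0,0,-0.07,0,0.1],[0,0,0,0,0.1],[0,0,0,0,0.1],[0,0,0,0,0.1]]'
python3 - <<'E'
from h import *
im=vision.get_image("scene");p=im["pixels"];u,v=proj(im,[.522,-.110,.09]).astype(int)
cv2.imwrite("pics/s4.png",cv2.resize(p[v-50:v+50,u-60:u+60],(720,600),interpolation=2));print(u,v)
print(proj(im,[.522,-.11,.084]),proj(im,[.522,-.11,.089]),proj(im,[.522,-.11,.093]))
im=vision.get_image("top");cv2.imwrite("pics/t4.png",im["pixels"])
E
```

```text
clock: 17.12
position: [0.5222, -0.1098, 0.1259]
ee_rot: [-0.395, -3.117, -0.0]
force: [-0.6, -0.0, -1.3]
width: 0.148
gripper_force: 20.0
297 197
[297.37670773 200.20182172] [297.53934521 198.27205123] [297.67036219 196.71781577]
```

View pics/s4.png

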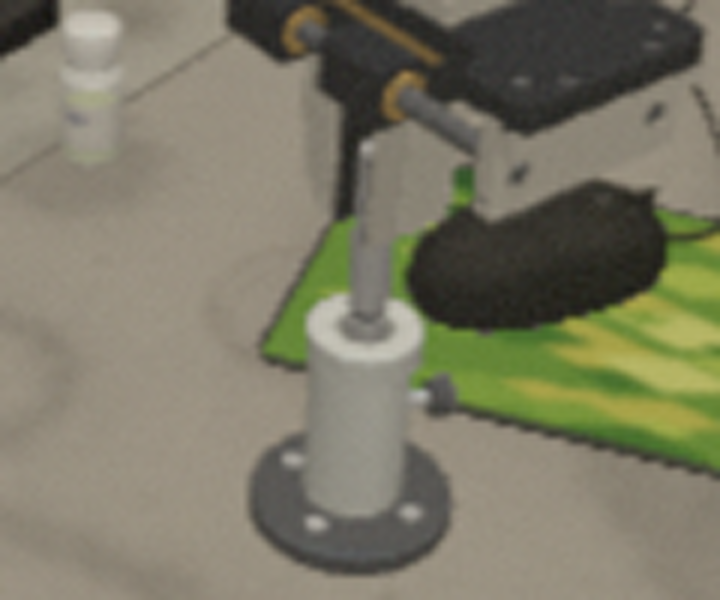

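```bash
python3 - <<'E'
from h import *
im=vision.get_image("scene");p=im["pixels"]
for z in(.07,.084,.0888,.0928,.1568): print(z,((proj(im,[.522,-.11,z])-[237,147])*6).round(1))
# near-side (camera) surface of post, 7 mm toward camera
d=np.array(im["position"])[:2]-[.522,-.11];d=d/np.linalg.norm(d)*.007
for z in(.084,.0888,.0928): print("front",z,proj(im,[.522+d[0],-.11+d[1],z]).round(1))
d*=20/7; print("collar front/back",proj(im,[.522+d[0],-.11+d[1],.084]),proj(im,[.522-d[0],-.11-d[1],.084]))
for v in range(184,214): print(v,p[v,294:303].mean(1 if p.ndim==2 else 2).astype(int))
cv2.imwrite("pics/s5.png",cv2.resize(p[165:215,275:325],(600,600),interpolation=2))
E
```

```text
0.07 [359.6 351.2]
0.084 [362.3 319.2]
0.0888 [363.2 308.1]
0.0928 [364.  298.8]
0.1568 [377.3 141.6]
front 0.084 [297.2 202.3]
front 0.0888 [297.4 200.4]
front 0.0928 [297.5 198.9]
collar front/back [296.86785736 206.24262039] [297.86605414 194.39691987]Traceback (most recent call last):
  File "<stdin>", line 8, in <module>
    rcount = _count_reduce_items(arr, axis, keepdims=keepdims, where=where)
    items *= arr.shape[mu.normalize_axis_index(ax, arr.ndim)]
                       ~~~~~~~~~~~~~~~~~~~~~~~^^^^^^^^^^^^^^
numpy.exceptions.AxisError: axis 2 is out of bounds for array of dimension 2
```

```bash
python3 - <<'E'
from h import *
im=vision.get_image("scene");p=im["pixels"]
print([proj(im,[.522,-.11,z]).round(1) for z in(0.01,.07,.084)])
for v in range(188,212): print(v,p[v,292:304].mean(1).astype(int) if 0 else p[v,288:310,1])
c=cv2.resize(p[165:240,270:330],(480,600),interpolation=2);c=cv2.convertScaleAbs(c,alpha=1.3,beta=-50)
cv2.imwrite("pics/s5.png",c)
E
```

```text
[array([295.1, 227.2]), array([296.9, 205.5]), array([297.4, 200.2])]
188 [128  98 105 127 135 133 135 120 111 119 124 123 120 118 130 142 152 121
  66  45  41  48]
189 [107  97 122 133 133 134 134 119 113 120 122 122 121 115 129 139 142 105
  49  45  47  48]
190 [ 92 115 133 131 135 135 134 115 111 120 124 123 121 115 129 139 138  97
  49  40  44  48]
191 [104 129 134 135 135 135 137 118 113 122 125 124 120 115 128 138 112  62
  44  41  45  44]
192 [119 131 133 134 136 133 133 117 113 119 124 124 122 114 128 133  96  46
  39  47  42  47]
193 [127 135 134 135 135 135 134 119 115 122 124 124 119 115 127 134  94  44
  37  39  48  42]
194 [135 136 136 135 139 137 137 120 118 121 123 125 117 114 127 135  95  44
  35  36  38  38]
195 [135 139 144 149 152 155 152 130 118 122 123 122 119 114 127 133 108  61
  35  38  36  37]
196 [134 134 142 152 168 181 174 138 119 124 123 121 119 125 138 140 130  89
  44  36  44  42]
197 [133 142 169 184 188 190 170 132 119 123 126 121 121 153 178 176 154 110
  57  42  38  40]
198 [138 170 186 189 190 191 182 142 115 122 125 119 118 156 186 190 187 161
 10
[... 549 characters left out ...]
5 188 192 191 187
 163 141 131 136]
205 [128 125 140 161 179 188 192 192 192 191 187 188 191 192 191 190 183 162
 136 132 132 137]
206 [125 125 131 138 148 167 184 189 192 192 193 192 193 189 184 170 154 139
 127 130 134 134]
207 [114 127 132 133 135 144 151 156 159 162 170 164 161 159 153 146 139 133
 127 132 135 134]
208 [107 123 133 137 137 136 141 143 146 145 150 146 145 145 141 140 137 134
 137 141 140 137]
209 [120 120 133 139 139 141 141 145 143 145 145 145 145 142 142 140 135 135
 140 144 143 126]
210 [126 122 130 135 139 142 139 142 144 146 144 145 144 144 140 137 133 133
 134 114  97  94]
211 [126 124 130 135 136 139 143 145 144 146 146 146 149 146 141 137 132 135
 136 109  77  79]
```

View pics/s5.png

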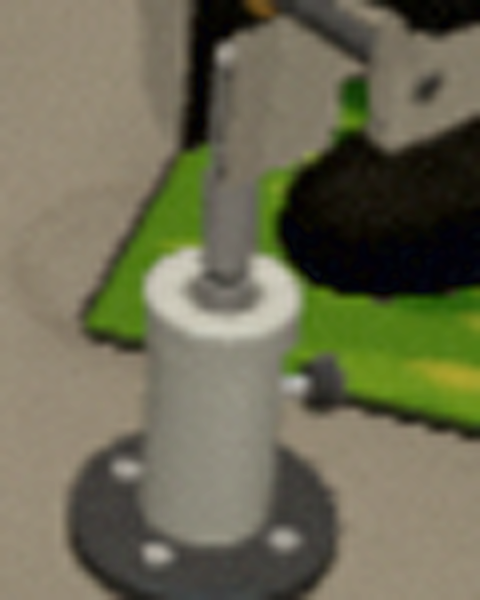

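The scene view shows the collar flat on the holder, its top face centred at about row 201. The groove's dark ring is at rows 199–200, with bare post visible below it, which matches a lift of about 35 mm. The wrist carries only the post's weight.

```bash
python3 -c "
from cell import sign_off; print(sign_off())"
```

```text
the job is handed in; nothing more can be done
None
```

I've handed the job in: the larger collar lies flat on the holder, and the gripper is holding the post about 35 mm up, with the groove about 5 mm clear of the collar. The holder hasn't visibly moved, and nothing went near the small collar, vial or beaker.

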